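# Hook the dropped rod clamp out from under the drying rack and box it

## Task

A rod clamp has been dropped under the wire drying rack, where a hand cannot get at it. Pick up the wooden-handled hook, drag the clamp with it along the bench until it is well clear in front of the rack (on the robot's side), and lay the hook down flat on the bench in front of the rack. Then pick up the clamp and leave it standing upright on the floor of the empty cell of the divided box, without disturbing the three clamps already there or the other things around.

Things in the scene. Friction and masses are not known exactly. Their poses are not given: they have to be found in the camera images.
- hook: Hook tool, 140 g, flat on the bench, front right. Origin: underside, middle of the wooden handle; x towards the steel end, z up. Handle x -60 to 60 mm, 22 wide (y), 24 high; then 8 mm steel shaft at z = 12 to x = 190; there a flat blade (x 188-192, z 0-22) turned square towards +y, y -8 to +52, its end bent back 10 mm as a lip (x 176-190, y 48-52). Centre of mass x = 45 mm.
- hook_blade (a point): Middle of the hook's blade: x 190, y 25, z 11 mm in the hook's frame.
- clamp: The dropped rod clamp, grey metal, 0.1 to 0.21 kg, upright on the bench under the rack. Origin: underside, middle of its block; z up. Block 30 mm (x) by 26 mm (y) by 34 mm high, with a 10 mm upright groove in its -x face; a thumbscrew sticks out of the +x face at z = 17: 8 mm stem, then a dark 20 mm head, x = 23 to 31 mm. Grip it across the flat y faces.
- rack: Wire drying rack, fixed. Origin: on the bench under its middle. 200 mm deep (front edge, the robot's side, at x = -100), 340 mm wide (y). Wires along x every 28 mm at z = 49 to 55: fingers do not pass. Open below but for 10 mm legs at the corners (x +-100, y +-170). The clamp starts 60 to 90 mm behind the front edge, within 50 mm of y = 0.
- box: Divided plywood box, fixed, 170 by 170 mm, at the left, turned any way round. Outer and divider walls 4 mm thick and 30 mm high; floor 4 mm thick. Two by two cells, each 79 mm square. Origin: under its middle, x and y along its walls. Three cells hold a clamp each; the one at +x, +y is empty.
- empty_cell (a point): Middle of the inner floor of the empty cell (41.5, 41.5, 4 mm in the box's frame); axes as the box.
- spare1: Clamp like the dropped one, already standing in cell (-x, +y) of the box: leave alone. Origin and axes as clamp.
- spare2: Clamp like the dropped one, already standing in cell (-x, -y) of the box: leave alone. Origin and axes as clamp.
- spare3: Clamp like the dropped one, already standing in cell (+x, -y) of the box: leave alone. Origin and axes as clamp.
- dish: Bystander: terracotta bowl, 84 mm wide, 45 mm high, standing on top of the rack towards its left (+y) far corner. Origin: underside.
- sander: Bystander: cork sanding block, 70 x 40 x 26 mm, on the bench under the rack's left (+y) part. Origin: underside centre.
- jar: Bystander: clear jar, 70 mm wide, 100 mm high, right of the rack. Origin: underside.
- brush: Bystander: flat brush, 220 mm long, on the bench at the far left. Origin: underside.
- cast: Bystander: small plaster cast, 68 mm wide, 94 mm high, left of the rack. Origin: underside.
- mallet: Bystander: mallet, 240 mm long, on the bench at the far right. Origin: underside.

How it is judged:
On the way, in this order (a step that is already met when the one before it is completed fails the run):
1. the hook, held in the gripper, bears on the clamp under the rack (contact force between hook and clamp above 0.1 N and contact force between the fingers and hook above 0.5 N and x of clamp in the frame of rack above -0.095 m), for 0.02 s.
2. the clamp stands on the bench with its origin at least 35 mm in front of the rack's front edge, not gripped (x of clamp in the frame of rack below -0.135 m and height (world z) of clamp below 0.02 m and contact force between the fingers and clamp below 0.5 N), for 0.1 s.
3. the hook lies on the bench, let go, in front of the rack (height (world z) of hook below 0.012 m and angle between hook's own z axis and vertical below 0.15 rad and contact force between the fingers and hook below 0.1 N and x of each of hook, hook_blade in the frame of rack below -0.1 m), for 0.2 s.
4. the clamp is gripped and lifted (height (world z) of clamp above 0.03 m and contact force between the fingers and clamp above 1 N), for 0.1 s.
At the end, for the whole second after the job is handed in: The clamp stands upright (0.15 rad) and still in the box's empty cell, origin 8 to 75 mm from the box's middle lines and within 5 mm of the floor; the hook lies flat (0.15 rad) and still on the bench, middles of handle and blade in front of the rack's front edge line (x of clamp in the frame of box between 0.008 and 0.075 m and y of clamp in the frame of box between 0.008 and 0.075 m and z of clamp in the frame of box between 0 and 0.009 m and angle between each of clamp, hook's own z axis and vertical below 0.15 rad and linear speed of each of clamp, hook below 0.02 m/s and height (world z) of hook between -0.01 and 0.012 m and x of each of hook, hook_blade in the frame of rack below -0.1 m); the robot touches nothing.
It fails at once if one of the three clamps already in the box is shifted by more than 20 mm (distance of any of spare1, spare2, spare3 from where it was at the start of the episode above 0.02 m).
It fails at once if a bystander (dish, cork block, jar, brush, plaster cast, mallet) is shifted by more than 40 mm (distance of any of dish, sander, jar, brush, cast, mallet from where it was at the start of the episode above 0.04 m).
It also fails if it takes over 61 s, if anything falls off the work surface, if the arm or the gripper's body presses on something with over 40 N, if the wrist force passes 120 N, or if a joint passes its speed limit or range.

## Robot

A 6-joint arm with a two-finger parallel gripper is mounted at the origin on the work surface. World frame = base frame: x ahead of the robot, y to its left, z up, the work surface at z = 0. Lengths are in m, angles in rad, forces in N, time in s.
With the tool pointing down it reaches from about 0.25 to 0.725 m from the base axis. Payload 4 kg.
Tool frame: the origin (TCP) lies between the finger pads; the fingertips stand 8 mm ahead of it and the grasp point (between the pads) lies 11 mm behind it; x points along the fingers, z is the direction in which the jaws open and shut, and the axes are right-handed (so a half turn about x gives the same grasp; the last joint's range is limited). The gripper opens to 85 mm and grips with 20 to 120 N. Pads are 22 mm wide; open, the fingers measure 114 mm over their backs; the gripper's body (76 mm by 85 mm) begins 54 mm behind the grasp point. The pads swing forward as they close: fully open they stand 13 mm farther back than shut.
Start: joints at [1.273, 0.241, 0.005, 1.335, 0, 1.571], TCP at [0.147, 0.478, 0.239] pointing down, gripper open.
Joint ranges: [-2.72, 2.72], [-1.05, 1.87], [-1.09, 1.28], [-1.99, 2.15], [-1.42, 1.44], [-3.14, 3.14]. Speed limits (rad/s): [2.79, 2.79, 3.14, 3.14, 3.14, 3.14].

## Interface

Orientations are given as a unit quaternion [x, y, z, w].
In Python, from rig import read_state, grab_frame, camera_model, order gives the robot as it stands.
- The arm moves only by the tool move_arm, never from a script. Its argument "plan" is a list of rows, each a list of 7 numbers: the shift along the tool's x, y, z in mm, then the turn, a rotation vector about the tool's x, y, z in rad, then the finger opening in mm, from 0 to 85.4. A call has 1 to 5 rows; each row shifts and turns the commanded pose from where the row before left it, along the tool's axes as they then stand; what a row does not reach is not made up. A row lasts 1/8 s, in which the tool goes at most 62.5 mm and 10.7 degrees, less where a joint would pass 70% of its speed; a pose out of reach is approached as far as the arm can. A call is refused whole if a number of a shift passes 62.5 or a number of a turn 0.188, either way. A call with a gripper value outside its range is refused whole. The fingers move at their own pace and stop on an object; "force" is the grip in N (left out, the last holds). Time passes only in rows, so rows that do not move let the fingers close. It gives the time, the measured TCP pose, the force and the opening at its end, in the units of the state.
- read_state(): the state, without advancing time (a new reading comes with each control period).
- grab_frame(name): name is "scene" or "top" or "wrist"; returns (picture, depth): 420x560x3 uint8, red, green, blue; 420x560 float32, m along the optical axis (not along the pixel's ray), 0 where there is no reading.
- camera_model(name): a dict with "mtx" (3x3 intrinsics, pixels), "view" (4x4, takes a point from world to camera coordinates); the wrist camera has in their place "T_tool_cam" (4x4, takes a point from camera to tool coordinates, whose origin is the TCP and whose axes are the tool frame's). Camera axes: x right, y down, z forward; pixel columns grow to the right and rows downward; lengths in m; the calibration is good to about 2 mm. A picture is of the moment at which its call begins: read the wrist's pose just before it. camera_model takes no time and is no camera call.
- order.job_done(): hands the job in, once; it reports no verdict.
The state is a dict: "time": time; "joint_pos": joint angles; "qvel": joint speeds; "effort": joint torques, N m; "eef_pos": TCP position; "tcp_rot": TCP orientation; "ft_force": force on the tool from outside, world axes, zero at the start; "ft_torque": the same for the moment, N m; "grip_width": finger opening in m.
Only numpy, scipy, OpenCV 4.12 (cv2) and the standard library are available. Lean on these libraries where they do the work, as an engineer would, in place of code of your own. Each camera call takes 0.05 s, during which the arm holds its last target.

## Working session

There is one attempt and no reset: what is moved stays moved. The work goes in short steps, Python scripts to look and compute and a tool call to move; the robot and the scene stay as the last step left them, time stands still between calls to the robot, and variables do not carry over. Pictures are saved under pics/ and viewed, and the job is handed in when it is done.

Besides the shell and the picture viewer there is one more tool, called after "Request:" by a JSON object that holds its "fn" and its "kwargs". move_arm: Moves the arm, as the interface text tells. Its arguments: {"type":"object","properties":{"plan":{"type":"array"},"force":{"type":"number"}},"required":["plan"]}

```bash
ls; mkdir -p pics; python3 - <<'E'
from rig import *
import cv2, numpy as np
s=read_state(); print({k:np.round(v,3) for k,v in s.items()})
for n in ["scene","top"]:
    p,d=grab_frame(n); cv2.imwrite(f"pics/{n}0.png",p[:,:,::-1]); np.savez(f"{n}0.npz",p=p,d=d); print(n,camera_model(n), (d>0).mean())
print(camera_model("wrist"))
E
```

```text
pics
{'time': np.float64(0.0), 'joint_pos': array([ 1.273,  0.241,  0.004,  1.335, -0.   ,  1.571]), 'qvel': array([ 0.   , -0.001,  0.   ,  0.   ,  0.001, -0.001]), 'effort': array([ 2.0000e-03, -3.7232e+01,  2.5241e+01,  1.7000e-02,  0.0000e+00,
        0.0000e+00]), 'eef_pos': array([0.147, 0.477, 0.238]), 'tcp_rot': array([-0.421,  0.569,  0.42 ,  0.568]), 'ft_force': array([-0.028,  0.111, -0.577]), 'ft_torque': array([-0.001, -0.001, -0.025]), 'grip_width': np.float64(0.085)}
scene {'mtx': array([[490.33083606,   0.        , 278.17651483],
       [  0.        , 490.33083606, 210.54509416],
       [  0.        ,   0.        ,   1.        ]]), 'view': array([[-0.31201009,  0.95006486,  0.00514523,  0.23432811],
       [ 0.49316671,  0.1665846 , -0.85383615, -0.20685013],
       [-0.81205683, -0.26386804, -0.52051644,  1.82174594],
       [ 0.        ,  0.        ,  0.        ,  1.        ]])} 0.9958545918367347
top {'mtx': array([[410.0854899 ,   0.        , 275.96669984],
       [  0.        , 410.0854899 , 211.23740017],
       [  0.        ,   0.        ,   1.        ]]), 'view': array([[ 0.01561049, -0.99958808,  0.0240827 , -0.06212285],
       [-0.99418201, -0.01808432, -0.10618417,  0.5446765 ],
       [ 0.10657595, -0.022285  , -0.9940548 ,  1.23812003],
       [ 0.        ,  0.        ,  0.        ,  1.        ]])} 0.9961054421768708
{'mtx': array([[350.96593906,   0.        , 276.77137723],
       [  0.        , 350.96593906, 209.05934519],
       [  0.        ,   0.        ,   1.        ]]), 'T_tool_cam': array([[ 4.97694949e-05, -3.26391290e-01,  9.45234745e-01,
        -1.32090697e-01],
       [ 9.25346316e-04, -9.45234327e-01, -3.26391194e-01,
         8.42391149e-02],
       [ 9.99999571e-01,  8.90913814e-04,  2.54981142e-04,
         3.91185827e-04],
       [ 0.00000000e+00,  0.00000000e+00,  0.00000000e+00,
         1.00000000e+00]])}
```

View pics/scene0.png

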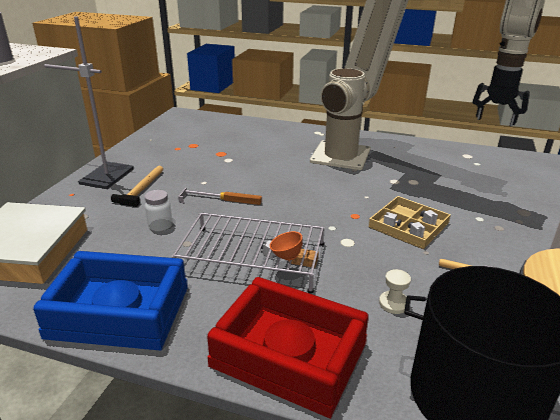

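View pics/top0.png

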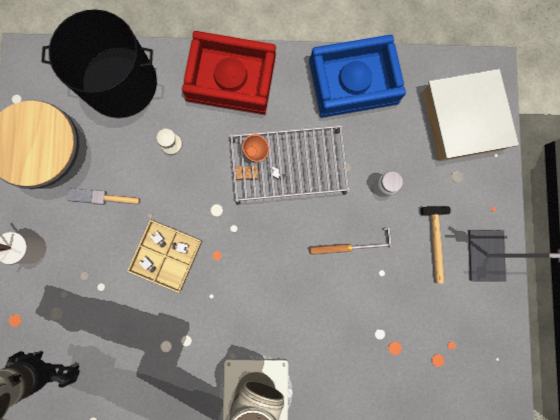

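```bash
cat > h.py <<'E'
from rig import *
import cv2, numpy as np
from scipy.spatial.transform import Rotation as R
def ray(n,u,v,z,T=None):
    c=camera_model(n); K=c['mtx']
    V=np.linalg.inv(c['view']) if n!='wrist' else T@c['T_tool_cam']
    d=V[:3,:3]@np.linalg.solve(K,[u,v,1.]); o=V[:3,3]
    return o+d*(z-o[2])/d[2]
def pose(s):
    T=np.eye(4);T[:3,:3]=R.from_quat(s['tcp_rot']).as_matrix();T[:3,3]=s['eef_pos'];return T
def crop(img,x0,y0,x1,y1,k,name):
    cv2.imwrite(name,cv2.resize(img[y0:y1,x0:x1,::-1],None,fx=k,fy=k,interpolation=cv2.INTER_CUBIC))
E
python3 - <<'E'
from h import *
p=np.load('top0.npz')['p']
crop(p,220,120,355,210,5.9,'pics/t_rack.png')
crop(p,120,210,210,300,6.6,'pics/t_box.png')
crop(p,300,215,400,265,7.9,'pics/t_hook.png')
E
```

```text
(no output)
```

View pics/t_rack.png

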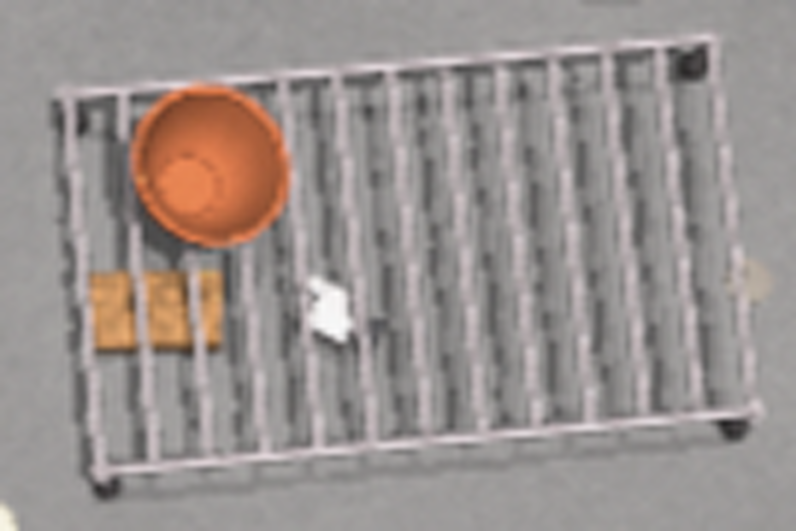

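View pics/t_box.png

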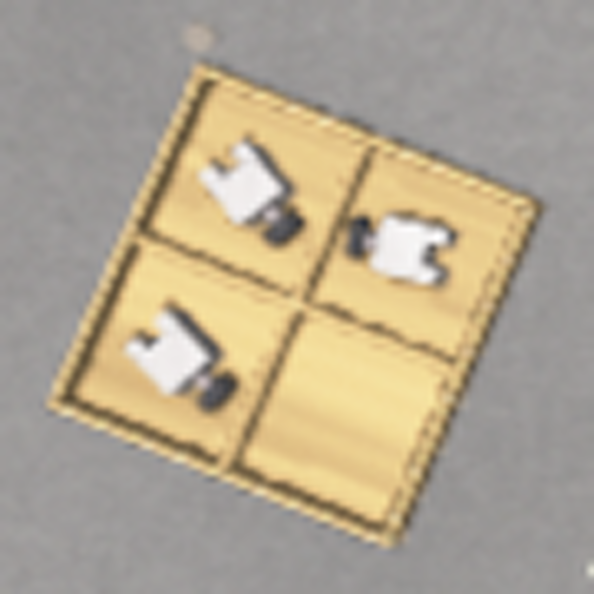

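View pics/t_hook.png

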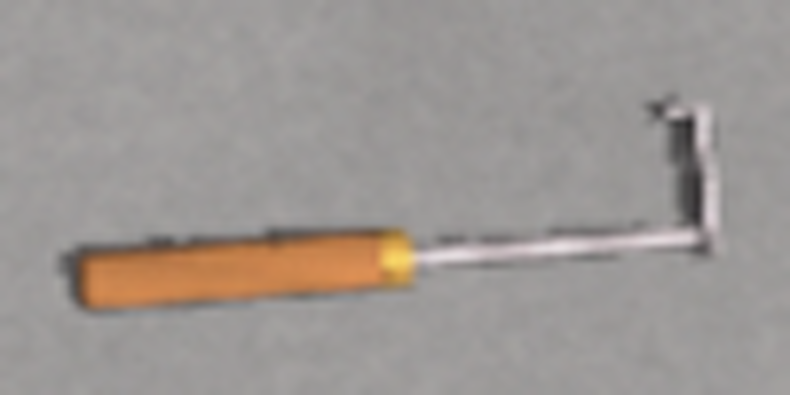

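```bash
python3 - <<'E'
from h import *
np.set_printoptions(precision=4,suppress=True)
def T(pts,x0,y0,k,z): return np.array([ray('top',x0+(a+.5)/k-.5,y0+(b+.5)/k-.5,z)[:2] for a,b in pts])
rk=T([(103,470),(757,410),(66,93),(714,40)],220,120,5.9,.052); print('rack FL FR BL BR',rk, rk.mean(0))
d=rk[0]+rk[2]-rk[1]-rk[3]; print('yaw(y axis)',np.arctan2(-d[0],d[1]))
hk=T([(80,255),(86,308),(412,232),(412,285)],300,215,7.9,.024); print('hook handle',hk,hk.mean(0))
sh=T([(412,258),(690,238)],300,215,7.9,.012); print('shaft',sh); d=np.diff(sh,axis=0)[0]; print('yaw',np.arctan2(d[1],d[0]))
print('blade',T([(702,105),(710,248),(655,108)],300,215,7.9,.022))
print('clamp top c, corners',T([(332,312),(310,280),(350,335),(318,338),(375,330)],220,120,5.9,.034))
bx=T([(202,65),(540,205),(395,545),(52,402)],120,210,6.6,.030); print('box',bx,bx.mean(0)); print(T([(300,303)],120,210,6.6,.030))
print('empty', T([(322,425)],120,210,6.6,.004))
p=np.load('scene0.npz')['p']
crop(p,170,200,340,300,4.7,'pics/s_rack.png')
E
```

```text
rack FL FR BL BR [[ 0.5778  0.0665]
 [ 0.6156 -0.272 ]
 [ 0.7765  0.0909]
 [ 0.813  -0.2498]] [ 0.6957 -0.0911]
yaw(y axis) 0.10907804891963711
hook handle [[ 0.4378 -0.1588]
 [ 0.4172 -0.1612]
 [ 0.4488 -0.289 ]
 [ 0.4282 -0.2889]] [ 0.433  -0.2245]
shaft [[ 0.439  -0.2914]
 [ 0.4486 -0.4021]]
yaw -1.4836069306815545
blade [[ 0.5008 -0.4046]
 [ 0.4445 -0.407 ]
 [ 0.4993 -0.3859]]
clamp top c, corners [[ 0.6665 -0.0506]
 [ 0.6835 -0.0387]
 [ 0.6544 -0.0603]
 [ 0.6525 -0.0434]
 [ 0.6574 -0.0734]]
box [[0.5134 0.3319]
 [0.4512 0.1735]
 [0.2954 0.2339]
 [0.3577 0.3926]] [0.4044 0.283 ]
[[0.4044 0.2819]]
empty [[0.3478 0.2755]]
```

View pics/s_rack.png

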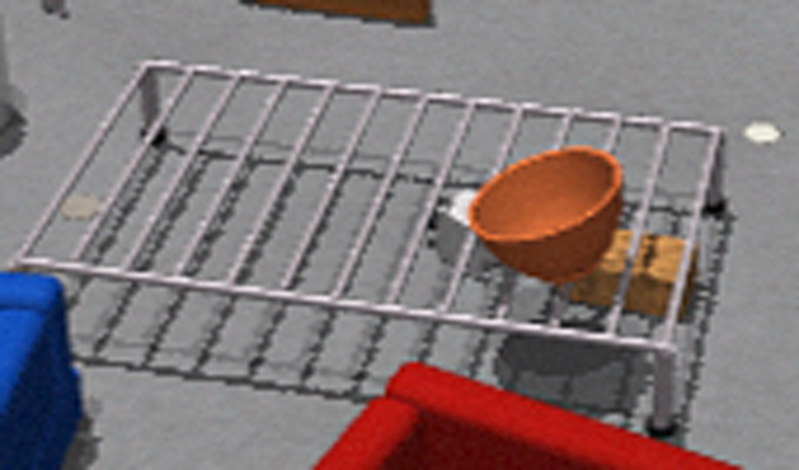

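```bash
cat >> h.py <<'E'
def down(yawz):
    # tool x down, tool z horizontal at world yaw
    z=np.array([np.cos(yawz),np.sin(yawz),0]); x=np.array([0,0,-1.]); return np.stack([x,np.cross(z,x),z],1)
def go(p,yawz=None,s=None):
    """total shift in present tool axes (mm) and turn"""
    s=s or read_state(); T=pose(s); Rm=T[:3,:3]
    dp=Rm.T@(np.array(p)-T[:3,3])*1e3
    print('pos',np.round(T[:3,3],4),'yawz',round(float(np.arctan2(Rm[1,2],Rm[0,2])),4),'q',np.round(s['joint_pos'],2),'grip',round(float(s['grip_width']),4),'F',np.round(s['ft_force'],1),'t',round(float(s['time']),2))
    print('shift tool mm',np.round(dp,1))
    if yawz is not None:
        print('turn',np.round((R.from_matrix(Rm).inv()*R.from_matrix(down(yawz))).as_rotvec(),4), 'shift in new axes',np.round(down(yawz).T@(np.array(p)-T[:3,3])*1e3,1))
E
python3 - <<'E'
from h import *
s=read_state();print(np.round(pose(s),3))
go([.4325,-.22,.15],-1.485-np.pi/2)
go([.4325,-.22,.15],-1.485+np.pi/2)
E
```

```text
[[-0.001 -0.956  0.293  0.147]
 [-0.002  0.293  0.956  0.477]
 [-1.     0.    -0.002  0.238]
 [ 0.     0.     0.     1.   ]]
pos [0.1465 0.4775 0.2385] yawz 1.273 q [1.27 0.24 0.   1.34 0.   1.57] grip 0.0855 F [-1.   0.3  1.1] t 0.1
shift tool mm [  89.6 -478.  -582.7]
turn [-1.9544e+00 -1.2000e-03 -1.9000e-03] shift in new axes [  88.5  719.4 -225.1]
pos [0.1465 0.4775 0.2385] yawz 1.273 q [1.27 0.24 0.   1.34 0.   1.57] grip 0.0855 F [-1.   0.3  1.1] t 0.1
shift tool mm [  89.6 -478.  -582.7]
turn [ 1.1872e+00 -1.7000e-03  1.1000e-03] shift in new axes [  88.5 -719.4  225.1]
```

Request:
{"fn": "move_arm", "kwargs": {"plan": [[0,-36,-44,0,0,0,85],[0,-36,-44,0,0,0,85],[0,-36,-44,0,0,0,85],[0,-36,-44,0,0,0,85],[0,-36,-44,0.18,0,0,85]]}}

```text
time: 0.72
eef_pos: [0.2544, 0.2131, 0.2391]
tcp_rot: [-0.366, 0.605, 0.366, 0.605]
ft_force: [1.3, -0.3, -0.1]
grip_width: 0.0848
```

```bash
python3 - <<'E'
from h import *
go([.4325,-.22,.15],-1.485+np.pi/2)
E
```

```text
pos [0.2544 0.2131 0.2391] yawz 1.089 q [ 0.7  -0.1  -0.36  1.3  -0.    1.18] grip 0.0848 F [ 1.3 -0.3 -0.1] t 0.72
shift tool mm [  89.2 -358.5 -301.2]
turn [1.0032e+00 1.0000e-04 3.0000e-04] shift in new axes [  89.1 -446.8  140.4]
```

Request:
{"fn": "move_arm", "kwargs": {"plan": [[5,-45,-5,0.18,0,0,60],[5,-45,0,0.18,0,0,60],[5,-45,5,0.18,0,0,60],[5,-45,10,0.18,0,0,60],[5,-45,10,0.18,0,0,60]]}}

```text
time: 1.35
eef_pos: [0.4201, 0.0596, 0.2138]
tcp_rot: [-0.066, 0.704, 0.066, 0.704]
ft_force: [0.9, 1.2, -0.1]
grip_width: 0.0601
```

```bash
python3 - <<'E'
from h import *
go([.4325,-.22,.12],-1.485+np.pi/2)
E
```

```text
pos [0.4201 0.0596 0.2138] yawz 0.1872 q [ 0.14  0.11 -0.23  1.24  0.    1.52] grip 0.0601 F [ 0.9  1.2 -0.1] t 1.35
shift tool mm [  93.7 -277.1  -39.9]
turn [ 0.1014 -0.0003 -0.0002] shift in new axes [  93.8 -279.7  -11.6]
```

Request:
{"fn": "move_arm", "kwargs": {"plan": [[10,0,0,0.1,0,0,60],[20,-56,-3,0,0,0,60],[20,-56,-3,0,0,0,60],[20,-56,-3,0,0,0,60],[20,-56,-3,0,0,0,60]]}}

```text
time: 1.98
eef_pos: [0.4277, -0.165, 0.1235]
tcp_rot: [-0.033, 0.706, 0.033, 0.706]
ft_force: [1.2, 0.9, -0.3]
grip_width: 0.0602
```

Request:
{"fn": "move_arm", "kwargs": {"plan": [[0,-55,0,0,0,0,60],[0,0,0,0,0,0,60]]}}

```text
time: 2.22
eef_pos: [0.433, -0.2215, 0.1236]
tcp_rot: [-0.031, 0.707, 0.031, 0.706]
ft_force: [0.8, 0.7, 0.3]
grip_width: 0.0602
```

```bash
python3 - <<'E'
from h import *
go([.4325,-.22,.011],-1.485+np.pi/2)
s=read_state();p,d=grab_frame('wrist');crop(p,0,0,560,420,1.4,'pics/w1.png');np.savez('w1.npz',p=p,d=d,T=pose(s))
E
```

```text
pos [ 0.433  -0.2215  0.1236] yawz 0.0871 q [-0.47  0.3  -0.23  1.04 -0.    1.01] grip 0.0602 F [0.8 0.7 0.3] t 2.23
shift tool mm [112.6   1.6  -0.4]
turn [ 0.0013 -0.0002  0.0005] shift in new axes [112.6   1.5  -0.4]
```

View pics/w1.png

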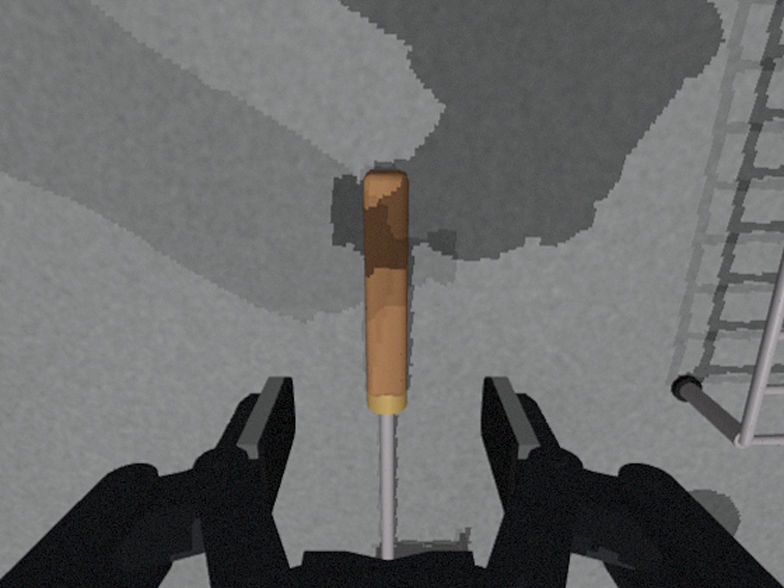

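```bash
python3 - <<'E'
from h import *
T=np.load('w1.npz')['T']
for u,v in [(386,172),(387,412),(387,395),(365,290),(407,290)]: print(ray('wrist',u/1.4,v/1.4,.024,T))
E
```

```text
[ 0.42697167 -0.15851632  0.024     ]
[ 0.43859364 -0.28546891  0.024     ]
[ 0.4376691  -0.27495202  0.024     ]
[ 0.42153536 -0.21652595  0.024     ]
[ 0.44236877 -0.21468643  0.024     ]
```

Request:
{"fn": "move_arm", "kwargs": {"plan": [[50,0,0,0,0,0,60],[50,0,0,0,0,0,50],[11,0,0,0,0,0,45],[0,0,0,0,0,0,45]]}}

```text
time: 2.78
eef_pos: [0.433, -0.2171, 0.0135]
tcp_rot: [-0.033, 0.707, 0.034, 0.706]
ft_force: [0.9, -0.8, 0.5]
grip_width: 0.0452
```

Request:
{"fn": "move_arm", "kwargs": {"plan": [[0,0,0,0,0,0,10],[0,0,0,0,0,0,10],[0,0,0,0,0,0,10],[0,0,0,0,0,0,10],[-5,0,0,0,0,0,10]], "force": 80}}

```text
time: 3.4
eef_pos: [0.4337, -0.2183, 0.0194]
tcp_rot: [-0.033, 0.706, 0.033, 0.707]
ft_force: [0.3, -0.6, -1.2]
grip_width: 0.0204
```

```bash
python3 - <<'E'
from h import *
go([.4325,-.22,.011],-1.485+np.pi/2)
E
```

```text
pos [ 0.4337 -0.2183  0.0194] yawz 0.093 q [-0.47  0.43 -0.37  0.78  0.    1.01] grip 0.0204 F [ 0.3 -0.6 -1.2] t 3.4
shift tool mm [ 8.4 -1.6 -1.4]
turn [0.0072 0.0015 0.0008] shift in new axes [ 8.4 -1.6 -1.3]
```

Request:
{"fn": "move_arm", "kwargs": {"plan": [[-40,0,0,0,0,0,10],[-20,20,-20,-0.18,0,0,10],[0,20,-20,-0.18,0,0,10],[0,0,0,-0.18,0,0,10],[0,0,0,-0.18,0,0,10]]}}

```text
time: 4.03
eef_pos: [0.3866, -0.1861, 0.0792]
tcp_rot: [-0.282, 0.648, 0.281, 0.649]
ft_force: [0.5, -0.0, -2.1]
grip_width: 0.02
```

Request:
{"fn": "move_arm", "kwargs": {"plan": [[0,0,0,-0.18,0,0,10],[0,0,0,-0.18,0,0,10],[0,0,0,-0.18,0,0,10],[0,0,0,-0.18,0,0,10],[0,0,0,0,0,0,10]]}}

```text
time: 4.65
eef_pos: [0.3868, -0.1863, 0.0788]
tcp_rot: [-0.49, 0.51, 0.49, 0.51]
ft_force: [-0.3, -0.1, -0.9]
grip_width: 0.02
```

```bash
python3 - <<'E'
from h import *
go([.391,-.175,.016],.11+np.pi/2)
s=read_state();p,d=grab_frame('top');crop(p,220,120,360,290,3.5,'pics/t2.png')
p,d=grab_frame('wrist');crop(p,0,0,560,420,1.4,'pics/w2.png')
E
```

```text
pos [ 0.3868 -0.1863  0.0788] yawz 1.5308 q [-0.45  0.25 -0.44  0.88 -0.   -0.41] grip 0.02 F [-0.3 -0.1 -0.9] t 4.65
shift tool mm [62.8 -3.7 11.5]
turn [-0.15   -0.0005  0.0006] shift in new axes [62.8 -5.4 10.8]
```

View pics/t2.png

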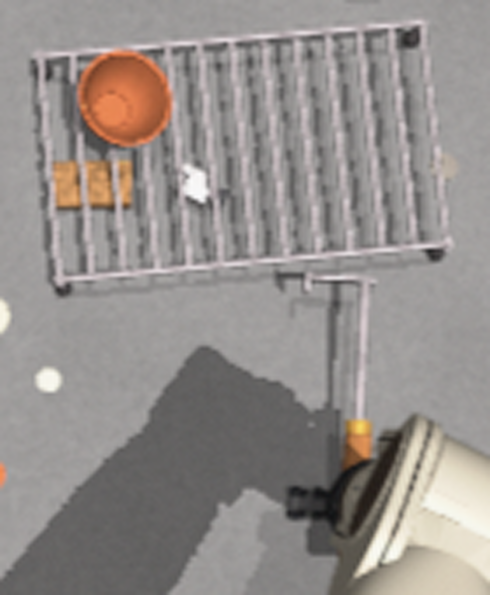

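View pics/w2.png

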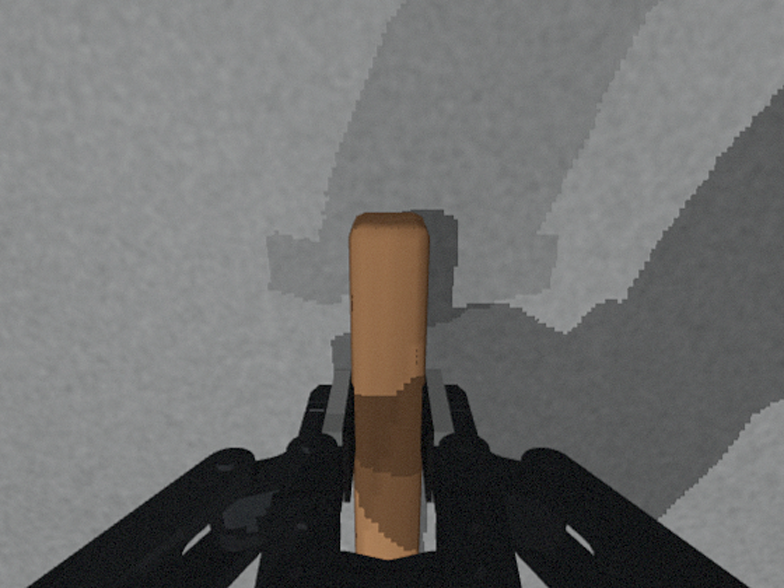

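Request:
{"fn": "move_arm", "kwargs": {"plan": [[0,0,0,-0.15,0,0,10],[20,0,11,0,0,0,10],[30,0,0,0,0,0,10],[12,0,0,0,0,0,10],[0,0,0,0,0,0,10]]}}

```text
time: 5.38
eef_pos: [0.3855, -0.1754, 0.0164]
tcp_rot: [-0.527, 0.472, 0.527, 0.471]
ft_force: [-0.2, -0.0, -1.0]
grip_width: 0.0199
```

```bash
python3 - <<'E'
from h import *
go([.391,-.175,.016],.11+np.pi/2)
s=read_state();p,d=grab_frame('top');crop(p,220,120,360,290,3.5,'pics/t3.png')
p,d=grab_frame('scene');crop(p,160,170,340,300,4.4,'pics/s3.png')
E
```

```text
pos [ 0.3855 -0.1754  0.0164] yawz 1.6816 q [-0.43  0.34 -0.53  0.71 -0.   -0.54] grip 0.0199 F [-0.2 -0.  -1. ] t 5.38
shift tool mm [ 0.4 -5.5 -0.2]
turn [ 0.0008  0.     -0.0003] shift in new axes [ 0.4 -5.5 -0.2]
```

View pics/t3.png

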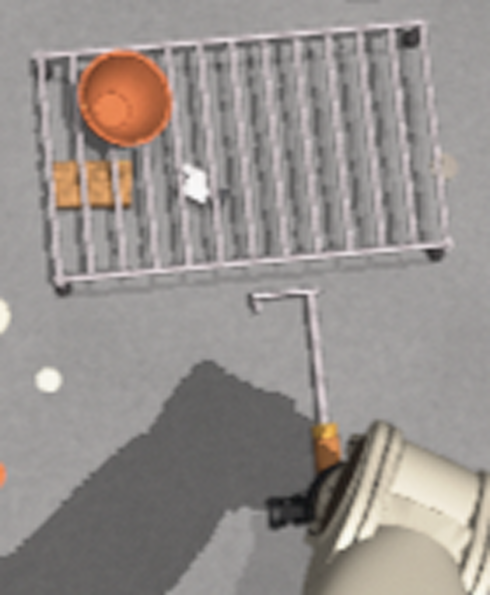

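View pics/s3.png

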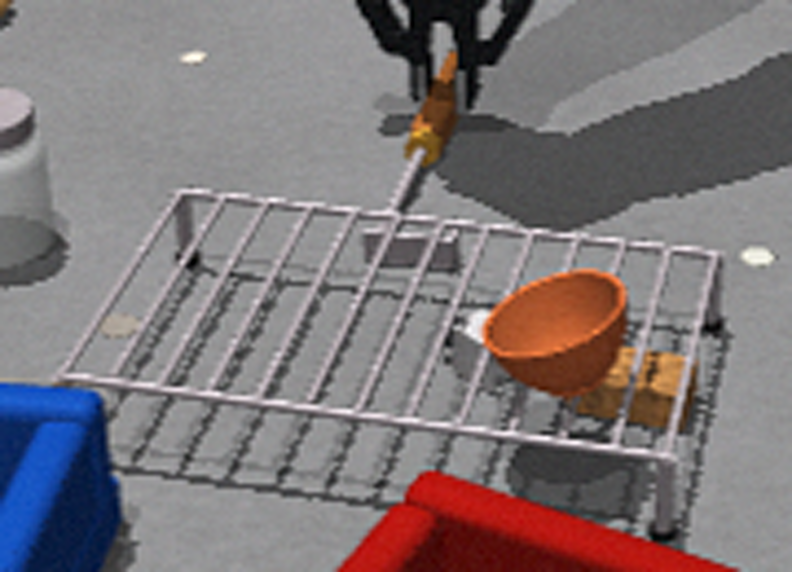

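```bash
python3 - <<'E'
from h import *
O=np.array([.6957,-.0911]);a=.11;Rr=np.array([[np.cos(a),-np.sin(a)],[np.sin(a),np.cos(a)]])
f=lambda u,v,x0,y0,k,z: Rr.T@(ray('top',x0+(u+.5)/k-.5,y0+(v+.5)/k-.5,z)[:2]-O)
for u,v in [(251,297),(256,312),(317,292)]: print('hook',f(u,v,220,120,3.5,.024))
for u,v in [(375,330),(385,330),(370,315),(332,312)]: print('clamp',f(u,v,220,120,5.9,.027))
print('sander',f(222,310,220,120,5.9,.026))
p=np.load('top0.npz')['p'];crop(p,262,160,292,185,20,'pics/t_cl.png')
E
```

```text
hook [-0.12774195  0.00450657]
hook [-0.14151541  0.00139487]
hook [-0.12864994 -0.05457094]
clamp [-0.03482274  0.0213748 ]
clamp [-0.03529805  0.01608845]
clamp [-0.02654199  0.02324285]
clamp [-0.02312924  0.04318061]
sander [-0.01664048  0.10116383]
```

View pics/t_cl.png

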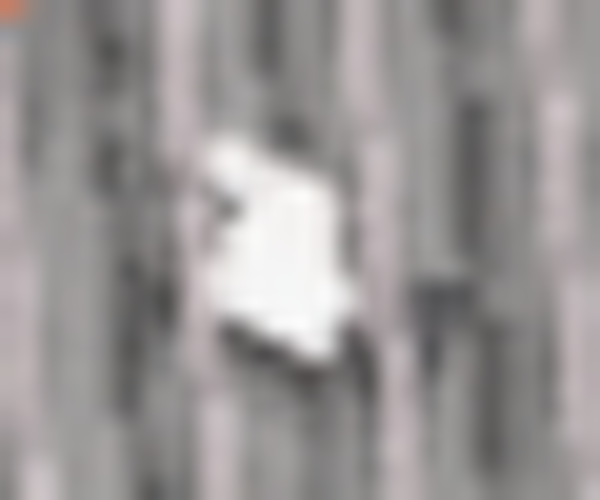

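Request:
{"fn": "move_arm", "kwargs": {"plan": [[0,0,-10,0,0,0,10],[0,-50,0,0,0,0,10],[0,-50,0,0,0,0,10],[0,-50,0,0,0,0,10],[0,0,0,0,0,0,10]]}}

```text
time: 6.1
eef_pos: [0.5405, -0.1691, 0.0168]
tcp_rot: [0.529, -0.47, -0.526, -0.472]
ft_force: [-1.0, -0.5, -2.2]
grip_width: 0.02
```

```bash
python3 - <<'E'
from h import *
go([.391,-.175,.016],.11+np.pi/2)
s=read_state();p,d=grab_frame('top');crop(p,220,120,355,210,5.9,'pics/t4.png')
E
```

```text
pos [ 0.5405 -0.1691  0.0168] yawz 1.6847 q [-0.3   0.55 -0.15  0.86  0.   -0.42] grip 0.02 F [-1.  -0.5 -2.2] t 6.1
shift tool mm [  0.  149.2  11.1]
turn [ 0.0039 -0.0021  0.0051] shift in new axes [  0.8 149.3  10.5]
```

View pics/t4.png

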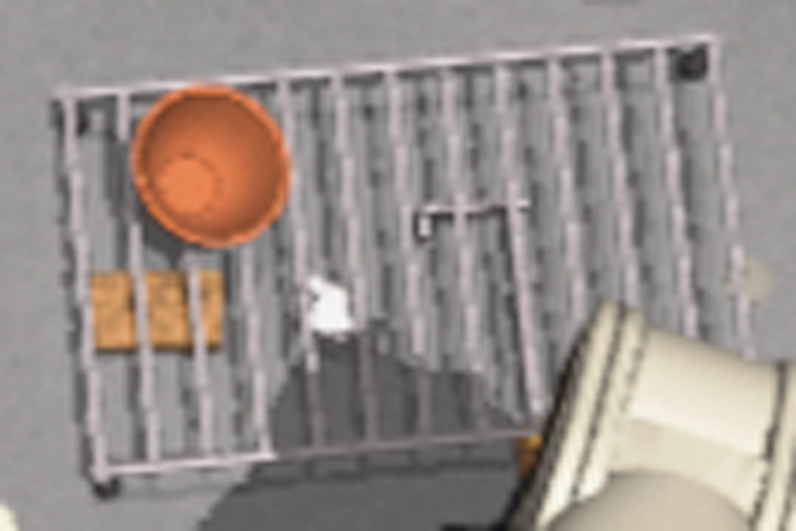

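Request:
{"fn": "move_arm", "kwargs": {"plan": [[0,0,30,0,0,0,10],[0,0,30,0,0,0,10],[0,0,2,0,0,0,10]]}}

```text
time: 6.52
eef_pos: [0.5269, -0.1057, 0.0162]
tcp_rot: [-0.527, 0.471, 0.528, 0.47]
ft_force: [-0.3, -0.2, -1.7]
grip_width: 0.0202
```

```bash
python3 - <<'E'
from h import *
go([.391,-.175,.016],.11+np.pi/2)
s=read_state();p,d=grab_frame('top');crop(p,220,120,355,210,5.9,'pics/t5.png')
E
```

```text
pos [ 0.5269 -0.1057  0.0162] yawz 1.6845 q [-0.2   0.51 -0.22  0.84  0.   -0.31] grip 0.0202 F [-0.3 -0.2 -1.7] t 6.53
shift tool mm [  0.5 142.9 -53.4]
turn [ 0.0038  0.0008 -0.002 ] shift in new axes [  0.2 142.7 -53.9]
```

View pics/t5.png

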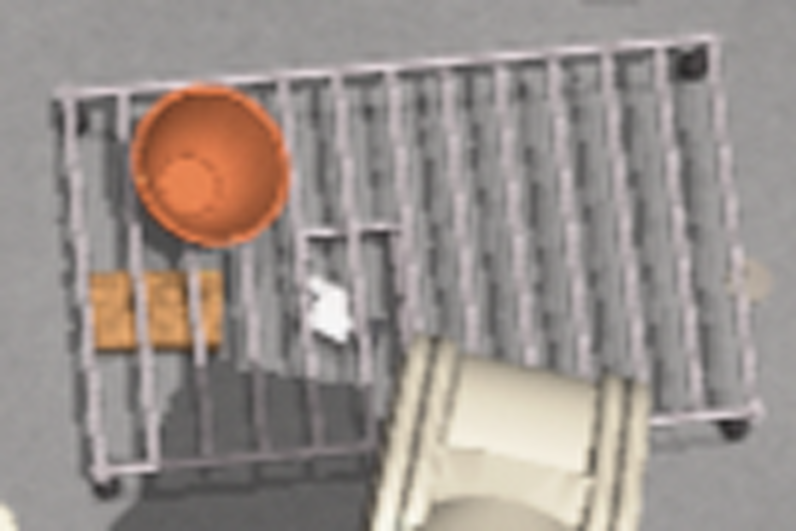

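Request:
{"fn": "move_arm", "kwargs": {"plan": [[0,8,0,0,0,0,10],[0,8,0,0,0,0,10],[0,8,0,0,0,0,10],[0,8,0,0,0,0,10],[0,8,0,0,0,0,10]]}}

```text
time: 7.2
eef_pos: [0.4884, -0.1114, 0.0163]
tcp_rot: [-0.527, 0.471, 0.527, 0.471]
ft_force: [0.0, 0.9, -2.0]
grip_width: 0.0198
```

```bash
python3 - <<'E'
from h import *
go([.391,-.175,.016],.11+np.pi/2)
s=read_state();p,d=grab_frame('top');crop(p,220,120,355,210,5.9,'pics/t6.png')
E
```

```text
pos [ 0.4884 -0.1114  0.0163] yawz 1.6828 q [-0.22  0.46 -0.33  0.79  0.   -0.34] grip 0.0198 F [ 0.   0.9 -2. ] t 7.2
shift tool mm [  0.3 103.9 -52.3]
turn [ 0.002  0.    -0.   ] shift in new axes [  0.3 103.8 -52.5]
```

View pics/t6.png

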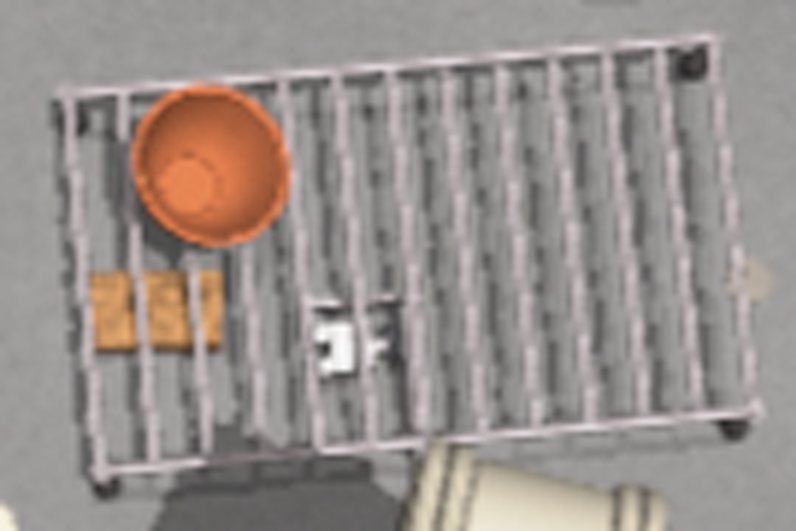

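Request:
{"fn": "move_arm", "kwargs": {"plan": [[0,10,0,0,0,0,10],[0,14,0,0,0,0,10],[0,14,0,0,0,0,10],[0,14,0,0,0,0,10],[0,14,0,0,0,0,10]]}}

```text
time: 7.88
eef_pos: [0.4223, -0.1187, 0.0164]
tcp_rot: [0.527, -0.471, -0.527, -0.471]
ft_force: [1.6, 0.7, -0.9]
grip_width: 0.0203
```

Request:
{"fn": "move_arm", "kwargs": {"plan": [[0,14,0,0,0,0,10],[0,14,0,0,0,0,10],[0,14,0,0,0,0,10],[0,14,0,0,0,0,10],[0,10,0,0,0,0,10]]}}

```text
time: 8.5
eef_pos: [0.3568, -0.1261, 0.0163]
tcp_rot: [-0.527, 0.471, 0.527, 0.471]
ft_force: [1.6, 0.5, -1.3]
grip_width: 0.0202
```

Request:
{"fn": "move_arm", "kwargs": {"plan": [[0,10,0,0,0,0,10],[0,0,0,0,0,0,10]]}}

```text
time: 8.75
eef_pos: [0.3467, -0.1271, 0.0162]
tcp_rot: [-0.527, 0.472, 0.527, 0.471]
ft_force: [0.0, 0.9, -1.3]
grip_width: 0.0202
```

```bash
python3 - <<'E'
from h import *
go([.391,-.175,.016],.11+np.pi/2)
s=read_state();p,d=grab_frame('top');crop(p,220,120,355,290,3.5,'pics/t7.png')
E
```

```text
pos [ 0.3467 -0.1271  0.0162] yawz 1.6824 q [-0.35  0.25 -0.66  0.66 -0.   -0.46] grip 0.0202 F [ 0.   0.9 -1.3] t 8.75
shift tool mm [  0.1 -38.7 -52.5]
turn [ 0.0016  0.0002 -0.0013] shift in new axes [  0.2 -38.8 -52.5]
```

View pics/t7.png

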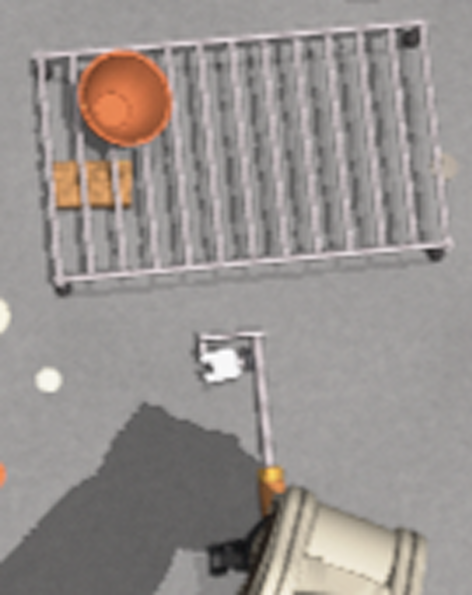

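Request:
{"fn": "move_arm", "kwargs": {"plan": [[0,-12,0,0,0,0,10],[-20,0,0,0,0,0,10],[-50,0,0,0,0,0,10],[0,0,-50,0,0,0,10],[0,0,-50,0,0,0,10]]}}

```text
time: 9.43
eef_pos: [0.3734, -0.2265, 0.0875]
tcp_rot: [0.529, -0.47, -0.527, -0.471]
ft_force: [0.6, -0.1, -1.3]
grip_width: 0.0201
```

Request:
{"fn": "move_arm", "kwargs": {"plan": [[40,0,-10,0,0,0,10],[24,0,0,0,0,0,10],[6,0,0,0,0,0,10],[2,0,0,0,0,0,10],[0,0,0,0,0,0,10]]}}

```text
time: 10.05
eef_pos: [0.3728, -0.2351, 0.0154]
tcp_rot: [0.528, -0.471, -0.527, -0.471]
ft_force: [-0.7, -0.6, 2.4]
grip_width: 0.0199
```

```bash
python3 - <<'E'
from h import *
go([.391,-.175,.0135],.11+np.pi/2)
s=read_state();p,d=grab_frame('top');crop(p,220,180,355,290,5.9,'pics/t8.png')
E
```

```text
pos [ 0.3728 -0.2351  0.0154] yawz 1.6838 q [-0.56  0.37 -0.49  0.72 -0.   -0.68] grip 0.0199 F [-0.7 -0.6  2.4] t 10.05
shift tool mm [  1.9 -24.8  57.6]
turn [ 0.003  -0.0005  0.0004] shift in new axes [  1.9 -24.7  57.7]
```

View pics/t8.png

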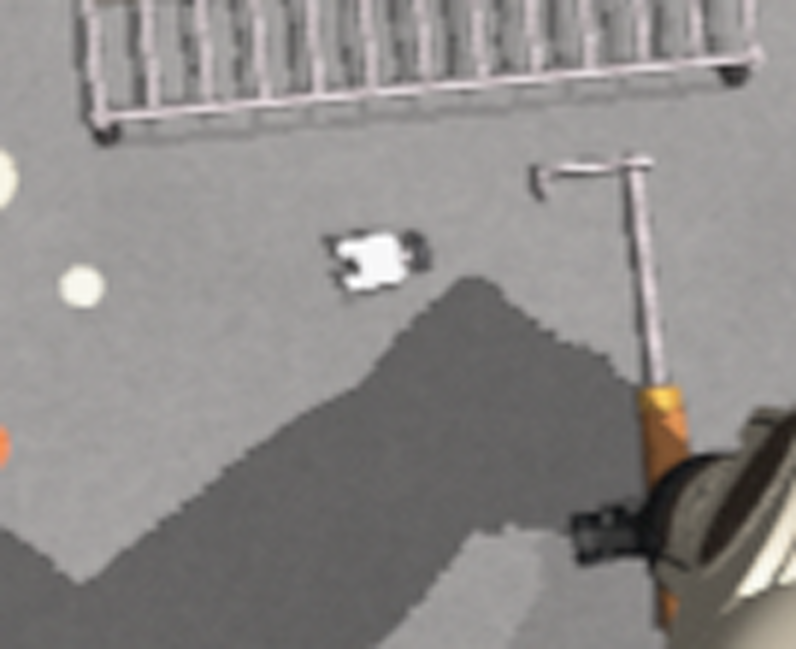

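Request:
{"fn": "move_arm", "kwargs": {"plan": [[1,0,0,0,0,0,30],[0,0,0,0,0,0,50],[0,0,0,0,0,0,60],[0,0,0,0,0,0,60],[0,0,0,0,0,0,60]]}}

```text
time: 10.72
eef_pos: [0.3721, -0.2352, 0.0133]
tcp_rot: [-0.527, 0.471, 0.527, 0.471]
ft_force: [0.4, -0.6, 0.5]
grip_width: 0.0602
```

Request:
{"fn": "move_arm", "kwargs": {"plan": [[-40,0,0,0,0,0,60],[-50,0,0,0,0,0,60],[-30,0,0,0,0,0,60],[0,0,50,0,0,0,60],[0,0,40,0,0,0,60]]}}

```text
time: 11.35
eef_pos: [0.3619, -0.1448, 0.1338]
tcp_rot: [0.527, -0.471, -0.527, -0.472]
ft_force: [0.3, 0.2, -0.2]
grip_width: 0.0604
```

```bash
python3 - <<'E'
from h import *
go([.391,-.175,.0135],.11+np.pi/2)
s=read_state();p,d=grab_frame('top');crop(p,220,180,355,290,5.9,'pics/t9.png');np.savez('t9.npz',p=p)
E
```

```text
pos [ 0.3619 -0.1448  0.1338] yawz 1.6817 q [-0.38  0.11 -0.45  1.01  0.   -0.49] grip 0.0604 F [ 0.3  0.2 -0.2] t 11.35
shift tool mm [120.3 -25.4 -33.2]
turn [ 0.001  -0.0002  0.0012] shift in new axes [120.3 -25.6 -33.2]
```

View pics/t9.png

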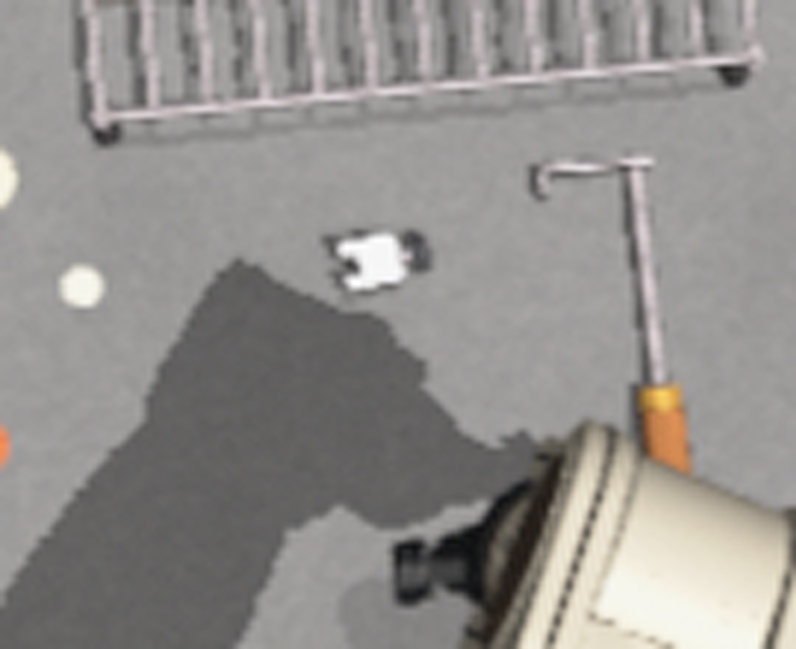

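```bash
python3 - <<'E'
from h import *
p=np.load('t9.npz')['p']
m=(p[180:290,220:355].min(2)>205).astype(np.uint8)
k,l,st,c=cv2.connectedComponentsWithStats(m)
for i in range(1,k):
    if st[i,4]>30:
        pts=np.argwhere(l==i)[:,::-1]+[220,180]
        w=np.array([ray('top',u,v,.034)[:2] for u,v in pts])
        r=cv2.minAreaRect((w*1e3).astype(np.float32)); print(st[i],r,w.mean(0))
go([.5,-.1,.12],.11)
E
```

```text
[58 40 11  9 67] ((506.6874694824219, -74.59154510498047), (24.14188575744629, 28.341777801513672), 12.295676231384277) [ 0.50658372 -0.07554262]
[89 85 10 25 49] ((346.4784851074219, -170.4047088623047), (6.677148818969727, 77.19783782958984), 72.4845962524414) [ 0.34483528 -0.17034728]
[95 87  9 23 57] ((343.6878356933594, -187.15798950195312), (6.720175743103027, 70.5814208984375), 71.6114501953125) [ 0.34335343 -0.1870084 ]
[101  89  30  21 409] ((330.548828125, -236.49594116210938), (85.35643768310547, 55.35137176513672), 67.36874389648438) [ 0.3356889  -0.23583649]
pos [ 0.3599 -0.1409  0.1331] yawz 1.6853 q [-0.38  0.11 -0.45  1.01  0.   -0.49] grip 0.0601 F [-1.9  2.6 -0.7] t 11.4
shift tool mm [  13.  -143.9   24.5]
turn [ 1.5753  0.0023 -0.0044] shift in new axes [ 13.1  25.2 143.7]
```

Request:
{"fn": "move_arm", "kwargs": {"plan": [[0,-30,0,0.17,0,0,60],[0,-30,10,0.17,0,0,60],[0,-20,20,0.17,0,0,60],[0,-10,20,0.17,0,0,60],[0,0,20,0.17,0,0,60]]}}

```text
time: 12.02
eef_pos: [0.4749, -0.0874, 0.1331]
tcp_rot: [-0.284, 0.647, 0.284, 0.647]
ft_force: [-0.9, -0.3, 0.9]
grip_width: 0.0603
```

Request:
{"fn": "move_arm", "kwargs": {"plan": [[0,0,0,0.17,0,0,60],[0,0,0,0.17,0,0,60],[0,0,0,0.17,0,0,60],[0,0,0,0.14,0,0,60],[0,0,0,0,0,0,60]]}}

```text
time: 12.65
eef_pos: [0.474, -0.0878, 0.1331]
tcp_rot: [-0.065, 0.704, 0.065, 0.704]
ft_force: [0.1, -0.2, 0.9]
grip_width: 0.0599
```

```bash
python3 - <<'E'
from h import *
go([.5067,-.0746,.12],.17)
E
```

```text
pos [ 0.474  -0.0878  0.1331] yawz 0.1846 q [-0.18  0.28 -0.23  1.06 -0.    1.2 ] grip 0.0599 F [ 0.1 -0.2  0.9] t 12.65
shift tool mm [13.1  7.  34.6]
turn [ 0.0146 -0.0004 -0.0001] shift in new axes [13.1  7.5 34.5]
```

Request:
{"fn": "move_arm", "kwargs": {"plan": [[0,7,34,0,0,0,60],[0,0,0,0,0,0,60]]}}

```text
time: 12.9
eef_pos: [0.5081, -0.0742, 0.1334]
tcp_rot: [-0.066, 0.703, 0.066, 0.705]
ft_force: [-0.1, -0.7, 0.2]
grip_width: 0.0599
```

```bash
python3 - <<'E'
from h import *
go([.5067,-.0746,.12],.17)
s=read_state();p,d=grab_frame('wrist');crop(p,0,0,560,420,1.4,'pics/w10.png');np.savez('w10.npz',p=p,d=d,T=pose(s))
E
```

```text
pos [ 0.5081 -0.0742  0.1334] yawz 0.1865 q [-0.15  0.34 -0.15  1.08  0.    1.24] grip 0.0599 F [-0.1 -0.7  0.2] t 12.9
shift tool mm [13.4 -0.1 -1.5]
turn [0.0165 0.0017 0.0004] shift in new axes [13.4 -0.1 -1.4]
```

View pics/w10.png

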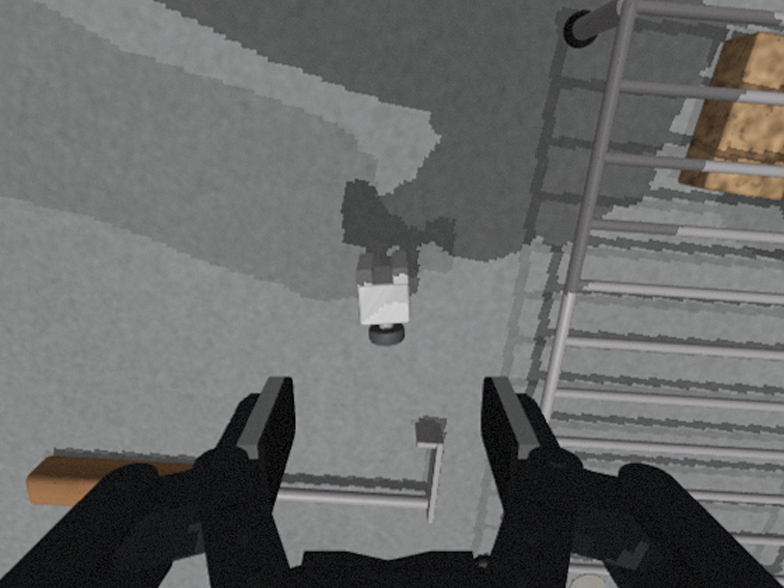

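```bash
python3 - <<'E'
from h import *
T=np.load('w10.npz')['T']
P=[ray('wrist',u/1.4,v/1.4,.034,T) for u,v in [(360,325),(409,322),(358,287),(408,284)]]
P=np.array(P)[:,:2];print(P,P.mean(0))
d=P[1]-P[0]+P[3]-P[2];print('yaw y',np.arctan2(d[1],d[0]))
print('lip',ray('wrist',430/1.4,420/1.4,.022,T),'jar')
go([*P.mean(0),.014],.17)
E
```

```text
[[ 0.4971223  -0.08939102]
 [ 0.5213438  -0.08313226]
 [ 0.49270805 -0.06944331]
 [ 0.51678067 -0.06329721]] [ 0.5069887  -0.07631595]
yaw y 0.25142540130538177
lip [ 0.54695402 -0.14540376  0.022     ] jar
pos [ 0.5066 -0.0744  0.1331] yawz 0.1857 q [-0.15  0.34 -0.15  1.08 -0.    1.24] grip 0.0598 F [-1.  -0.5 -0.6] t 12.95
shift tool mm [ 1.191e+02 -1.900e+00  1.000e-01]
turn [ 0.0157 -0.0003  0.0001] shift in new axes [119.1  -1.9   0. ]
```

Request:
{"fn": "move_arm", "kwargs": {"plan": [[50,-2,0,-0.04,0,0,60],[50,0,0,0,0,0,60],[18,0,0,0,0,0,55],[0,0,0,0,0,0,50]]}}

```text
time: 13.45
eef_pos: [0.504, -0.0766, 0.0136]
tcp_rot: [-0.078, 0.704, 0.079, 0.701]
ft_force: [0.5, -0.1, -0.1]
grip_width: 0.05
```

Request:
{"fn": "move_arm", "kwargs": {"plan": [[0,0,0,0,0,0,30],[0,0,0,0,0,0,10],[0,0,0,0,0,0,10],[0,0,0,0,0,0,10],[0,0,0,0,0,0,10]], "force": 50}}

```text
time: 14.08
eef_pos: [0.5078, -0.0769, 0.0167]
tcp_rot: [-0.079, 0.702, 0.078, 0.704]
ft_force: [0.2, -1.3, 6.6]
grip_width: 0.0252
```

Request:
{"fn": "move_arm", "kwargs": {"plan": [[-20,0,0,0,0,0,10],[-40,0,0,0,0,0,10],[-40,0,0,0,0,0,10],[0,0,0,0,0,0,10]]}}

```text
time: 14.58
eef_pos: [0.5092, -0.0769, 0.1186]
tcp_rot: [-0.079, 0.7, 0.078, 0.705]
ft_force: [0.2, 0.1, -1.7]
grip_width: 0.0251
```

```bash
python3 - <<'E'
from h import *
by=np.deg2rad(158.7)
print(by)
go([.351,.2594,.115],by-np.pi/2)
go([.351,.2594,.115],by-np.pi)
s=read_state();p,d=grab_frame('wrist');crop(p,0,0,560,420,1.4,'pics/w11.png')
E
```

```text
2.769837522915001
pos [ 0.5092 -0.0769  0.1186] yawz 0.2231 q [-0.15  0.35 -0.17  1.04  0.    1.2 ] grip 0.0251 F [ 0.2  0.1 -1.7] t 14.57
shift tool mm [  2.2 363.  -79.9]
turn [-0.9759  0.0051  0.0058] shift in new axes [  3.6 269.5 255.9]
pos [ 0.5092 -0.0769  0.1186] yawz 0.2231 q [-0.15  0.35 -0.17  1.04  0.    1.2 ] grip 0.0251 F [ 0.2  0.1 -1.7] t 14.57
shift tool mm [  2.2 363.  -79.9]
turn [5.949e-01 7.500e-03 5.000e-04] shift in new axes [   3.6  255.9 -269.5]
```

View pics/w11.png

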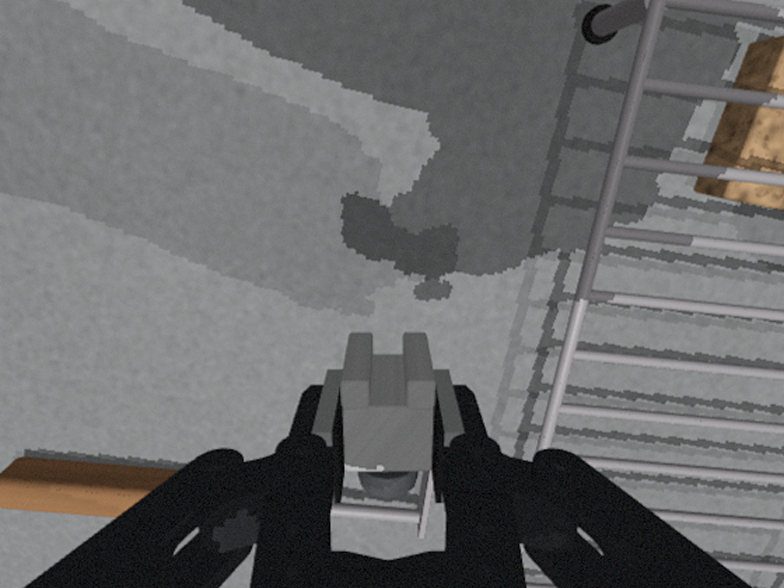

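Request:
{"fn": "move_arm", "kwargs": {"plan": [[0,30,-6,0,0,0,10],[0,45,-10,0,0,0,10],[0,45,-10,0,0,0,10],[0,45,-10,0,0,0,10],[0,45,-10,0,0,0,10]]}}

```text
time: 15.25
eef_pos: [0.4131, 0.1188, 0.1136]
tcp_rot: [-0.079, 0.704, 0.078, 0.701]
ft_force: [0.8, 0.4, -2.2]
grip_width: 0.0247
```

Request:
{"fn": "move_arm", "kwargs": {"plan": [[0,35,-7,-0.16,0,0,10],[0,0,0,-0.16,0,0,10],[0,0,0,-0.16,0,0,10],[0,0,0,-0.16,0,0,10],[0,0,0,-0.16,0,0,10]]}}

```text
time: 15.88
eef_pos: [0.3991, 0.1502, 0.1135]
tcp_rot: [-0.348, 0.617, 0.348, 0.614]
ft_force: [0.3, -0.8, -0.9]
grip_width: 0.0251
```

Request:
{"fn": "move_arm", "kwargs": {"plan": [[0,0,0,-0.16,0,0,10],[0,0,0,0,0,0,10]]}}

```text
time: 16.12
eef_pos: [0.3993, 0.1502, 0.1137]
tcp_rot: [-0.393, 0.589, 0.394, 0.586]
ft_force: [-0.8, 0.1, -1.2]
grip_width: 0.0254
```

```bash
python3 - <<'E'
from h import *
by=np.deg2rad(158.7)
go([.351,.2594,.115],by-np.pi/2)
s=read_state();p,d=grab_frame('wrist');crop(p,0,0,560,420,1.4,'pics/w12.png');np.savez('w12.npz',p=p,T=pose(s))
E
```

```text
pos [0.3993 0.1502 0.1137] yawz 1.1812 q [ 0.36  0.2  -0.39  0.98  0.    0.75] grip 0.0254 F [-0.8  0.1 -1.2] t 16.12
shift tool mm [-1.2 86.2 82.7]
turn [-0.0178 -0.0024 -0.0027] shift in new axes [-1.3 84.7 84.2]
```

View pics/w12.png

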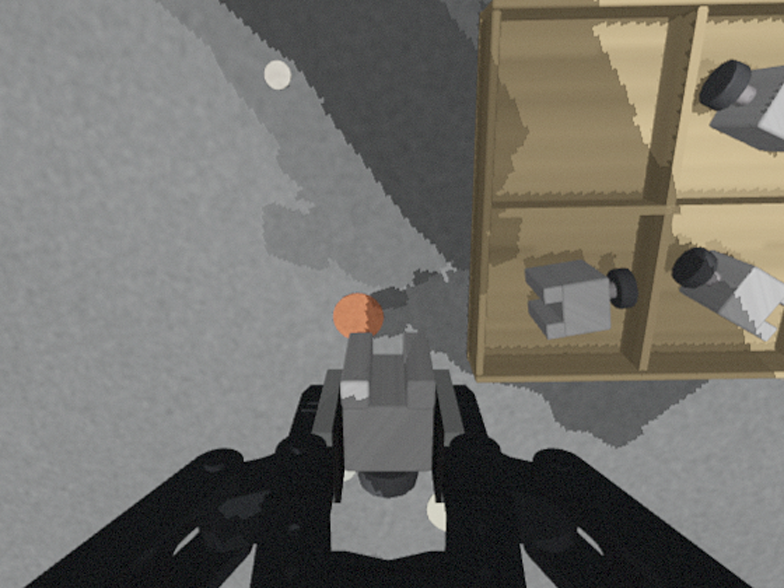

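```bash
python3 - <<'E'
from h import *
T=np.load('w12.npz')['T']
f=lambda u,v,z: ray('wrist',u/1.4,v/1.4,z,T)[:2]
cr=f(672,207,.03); lj=f(476,207,.03); bl=f(470,378,.03); tl=f(484,6,.03)
print('cross',cr,'leftjunction',lj,'bl',bl,'tl',tl)
d=tl-bl; print('wall yaw',np.rad2deg(np.arctan2(d[1],d[0])),np.linalg.norm(d)); e=cr-lj;print(np.rad2deg(np.arctan2(e[1],e[0])),np.linalg.norm(e))
by=np.deg2rad(158.7);B=np.array([[np.cos(by),-np.sin(by)],[np.sin(by),np.cos(by)]])
print('empty est', cr+B@[.0415,.0415], lj+B@[.0415,-.0435])
E
```

```text
cross [0.40064743 0.28454429] leftjunction [0.36816433 0.20512671] bl [0.44686346 0.17501054] tl [0.2957796  0.23321903]
wall yaw 158.92968557269577 0.1619091158206167
67.75462987713145 0.08580386264924054
empty est [0.34690732 0.26095403] [0.34530058 0.2607302 ]
```

```bash
python3 - <<'E'
from h import *
go([.349,.2600,.0215],1.195)
E
```

```text
pos [0.3996 0.1502 0.114 ] yawz 1.1804 q [ 0.36  0.2  -0.39  0.98 -0.    0.75] grip 0.0252 F [ 0.9  1.  -0.9] t 16.18
shift tool mm [92.5 88.4 82.4]
turn [-0.0146 -0.002  -0.0022] shift in new axes [92.5 87.4 83.5]
```

Request:
{"fn": "move_arm", "kwargs": {"plan": [[0,30,28,-0.015,0,0,10],[0,30,28,0,0,0,10],[0,31,27,0,0,0,10],[0,0,0,0,0,0,10],[0,0,0,0,0,0,10]]}}

```text
time: 16.8
eef_pos: [0.3464, 0.2609, 0.1148]
tcp_rot: [-0.399, 0.585, 0.398, 0.584]
ft_force: [0.0, -0.3, -2.1]
grip_width: 0.0251
```

```bash
python3 - <<'E'
from h import *
go([.349,.2600,.0215],1.195)
s=read_state();p,d=grab_frame('wrist');crop(p,0,0,560,420,1.4,'pics/w13.png');np.savez('w13.npz',p=p,T=pose(s))
p,d=grab_frame('top');crop(p,120,210,210,300,6.6,'pics/t13.png')
p,d=grab_frame('scene');crop(p,350,170,480,270,6,'pics/s13.png')
E
```

```text
pos [0.3464 0.2609 0.1148] yawz 1.1973 q [ 0.65  0.21 -0.38  0.98 -0.    1.02] grip 0.0251 F [ 0.  -0.3 -2.1] t 16.8
shift tool mm [93.3 -2.7  0.2]
turn [ 0.0023 -0.0014 -0.0002] shift in new axes [93.3 -2.7  0.1]
```

View pics/w13.png

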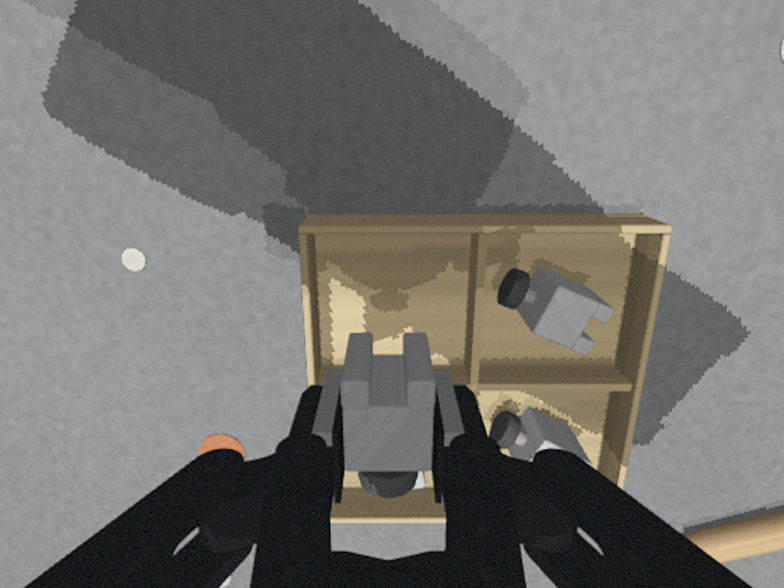

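View pics/s13.png

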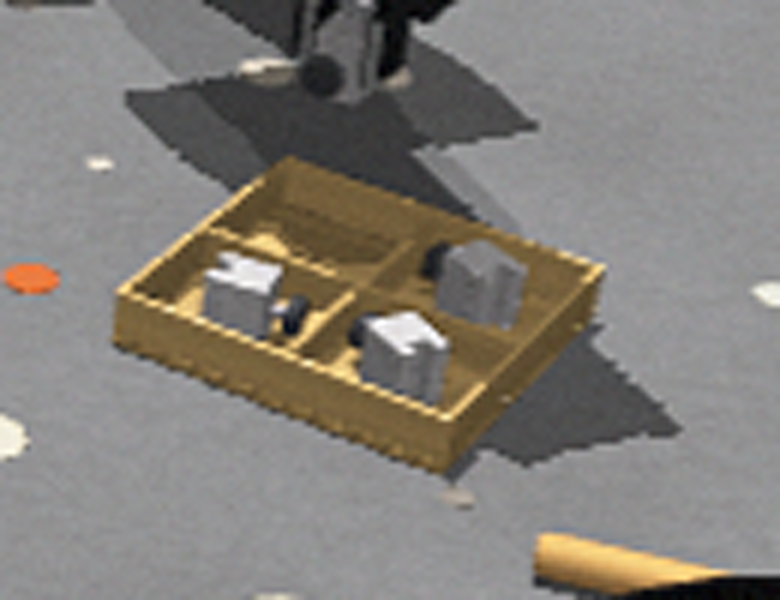

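```bash
python3 - <<'E'
from h import *
W=np.load('w13.npz');T=W['T']
Ti=np.linalg.inv(T)
f=lambda u,v,z=.03: (Ti@np.append(ray('wrist',u/1.4,v/1.4,z,T),1))[1:3]*1e3
for n,u,v in [('TLouter',300,231),('TRouter',669,231),('divtop',474,233),('cross',473,384),('Rdivider',632,384),('TL inner',315,234)]: print(n,np.round(f(u,v),1))
E
```

```text
TLouter [ 38.5 -38.8]
TRouter [ 38.7 126.3]
divtop [37.7 39.2]
cross [-38.8  43.2]
Rdivider [-38.6 122.4]
TL inner [ 37.2 -32.1]
```

Request:
{"fn": "move_arm", "kwargs": {"plan": [[35,0,0,0,0,0,10],[35,1,1,0,0,0,10],[15,0,0,0,0,0,10],[5,0,0,0,0,0,10],[0,0,0,0,0,0,10]]}}

```text
time: 17.58
eef_pos: [0.3466, 0.2623, 0.0254]
tcp_rot: [-0.398, 0.584, 0.398, 0.584]
ft_force: [-0.3, 0.6, -1.7]
grip_width: 0.0252
```

```bash
python3 - <<'E'
from h import *
go([.349,.2600,.0207],1.195)
p,d=grab_frame('scene');crop(p,350,150,480,250,6,'pics/s14.png')
E
```

```text
pos [0.3466 0.2623 0.0254] yawz 1.1967 q [ 0.65  0.34 -0.49  0.74 -0.    1.02] grip 0.0252 F [-0.3  0.6 -1.7] t 17.57
shift tool mm [ 4.7 -3.1 -1.3]
turn [ 0.0017 -0.      0.    ] shift in new axes [ 4.7 -3.1 -1.3]
```

View pics/s14.png

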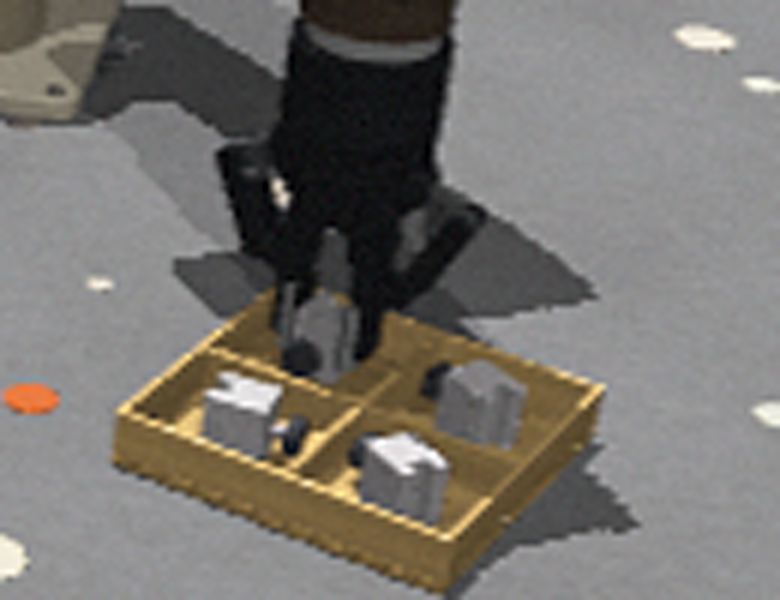

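Clamp is over the floor of the cell, no contact with the walls. Lower by small steps to contact.

Request:
{"fn": "move_arm", "kwargs": {"plan": [[2,0,0,0,0,0,10],[2,0,0,0,0,0,10],[0,0,0,0,0,0,10]]}}

```text
time: 18.0
eef_pos: [0.3462, 0.2627, 0.0214]
tcp_rot: [-0.399, 0.584, 0.399, 0.584]
ft_force: [0.0, -0.2, -2.2]
grip_width: 0.0251
```

Request:
{"fn": "move_arm", "kwargs": {"plan": [[1,0,0,0,0,0,10],[0,0,0,0,0,0,10]]}}

```text
time: 18.25
eef_pos: [0.3463, 0.2628, 0.0208]
tcp_rot: [-0.399, 0.584, 0.399, 0.584]
ft_force: [-1.1, -0.4, 4.7]
grip_width: 0.0251
```

Request:
{"fn": "move_arm", "kwargs": {"plan": [[1,0,0,0,0,0,10],[0,0,0,0,0,0,10]]}}

```text
time: 18.5
eef_pos: [0.3463, 0.2628, 0.0207]
tcp_rot: [-0.399, 0.584, 0.399, 0.584]
ft_force: [-3.7, -2.8, 14.2]
grip_width: 0.0254
```

Contact with the floor. Back off 1 mm and open to 42 mm gradually.

Request:
{"fn": "move_arm", "kwargs": {"plan": [[-1,0,0,0,0,0,25],[0,0,0,0,0,0,32],[0,0,0,0,0,0,40],[0,0,0,0,0,0,40],[0,0,0,0,0,0,40]]}}

```text
time: 19.12
eef_pos: [0.3462, 0.2626, 0.0202]
tcp_rot: [-0.399, 0.584, 0.399, 0.584]
ft_force: [0.7, -0.7, -0.5]
grip_width: 0.0402
```

Request:
{"fn": "move_arm", "kwargs": {"plan": [[-10,0,0,0,0,0,40],[-20,0,0,0,0,0,40],[-40,0,0,0,0,0,40],[-50,0,0,0,0,0,40],[-30,0,0,0,0,0,40]]}}

```text
time: 19.75
eef_pos: [0.347, 0.2632, 0.1735]
tcp_rot: [-0.399, 0.583, 0.399, 0.585]
ft_force: [0.2, 0.9, -0.1]
grip_width: 0.0402
```

Request:
{"fn": "move_arm", "kwargs": {"plan": [[0,-60,0,0,0,0,40],[0,-60,0,0,0,0,40],[0,-50,0,0,0,0,40],[0,-50,0,0,0,0,40],[0,0,0,0,0,0,40]]}}

```text
time: 20.38
eef_pos: [0.5539, 0.1809, 0.1702]
tcp_rot: [-0.398, 0.584, 0.397, 0.585]
ft_force: [-1.5, 0.2, 0.1]
grip_width: 0.04
```

```bash
python3 - <<'E'
from h import *
go([.349,.2600,.0207],1.195)
p,d=grab_frame('scene');crop(p,150,150,480,310,2.4,'pics/s15.png')
p,d=grab_frame('top');crop(p,110,110,410,300,2.6,'pics/t15.png');crop(p,120,210,210,300,6.6,'pics/t15b.png')
E
```

```text
pos [0.5539 0.1809 0.1702] yawz 1.194 q [ 0.32  0.44  0.11  1.24 -0.    0.69] grip 0.04 F [-1.5  0.2  0.1] t 20.38
shift tool mm [149.2 219.8  -1.9]
turn [-0.001   0.0004  0.0012] shift in new axes [149.5 219.6  -1.6]
```

View pics/s15.png

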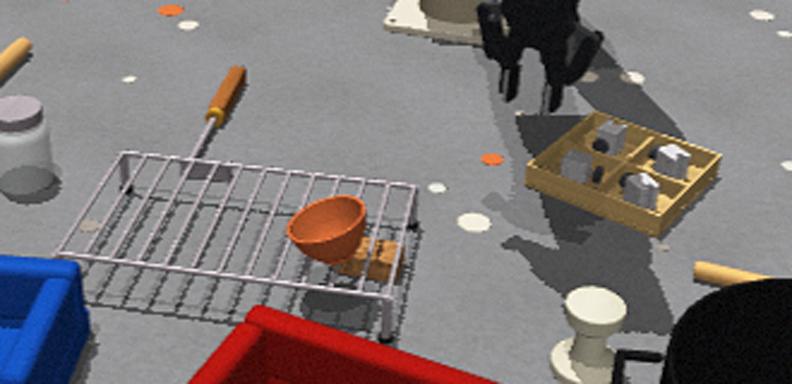

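View pics/t15.png

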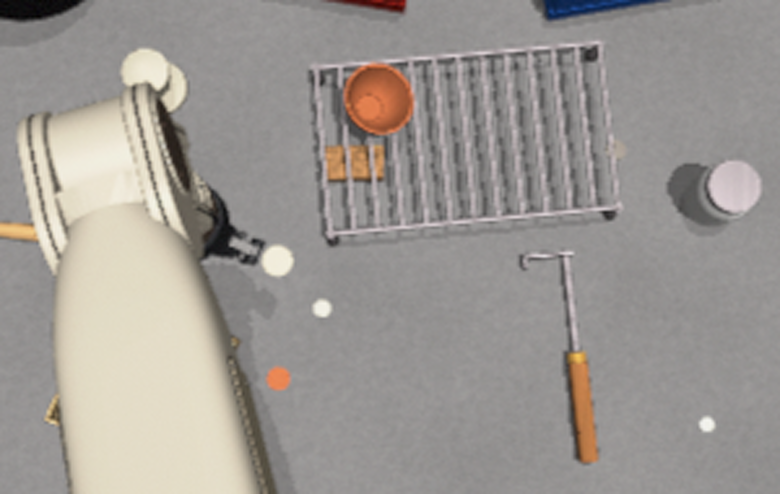

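View pics/t15b.png

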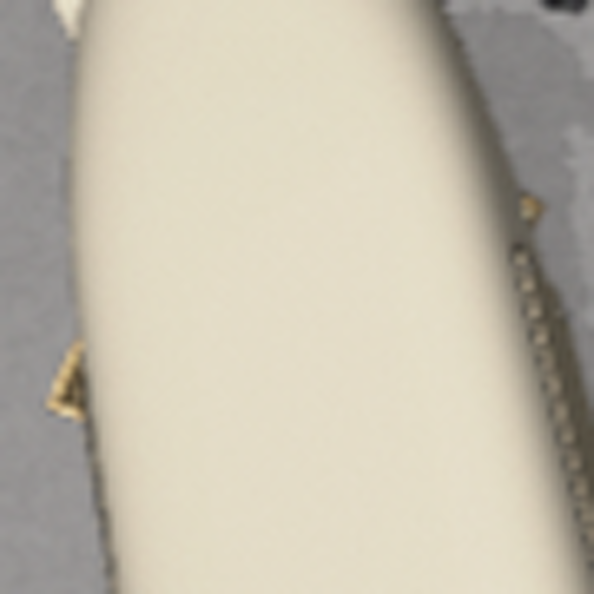

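Request:
{"fn": "move_arm", "kwargs": {"plan": [[0,0,-50,0,0,0,40],[0,0,-50,0,0,0,40],[0,0,-50,0,0,0,40],[0,0,-50,0,0,0,40],[0,0,0,0,0,0,40]]}}

```text
time: 21.1
eef_pos: [0.4757, -0.0052, 0.171]
tcp_rot: [-0.398, 0.585, 0.398, 0.584]
ft_force: [0.0, -0.5, -0.3]
grip_width: 0.0397
```

```bash
python3 - <<'E'
from h import *
p,d=grab_frame('top');crop(p,120,210,210,300,6.6,'pics/t16b.png')
p,d=grab_frame('scene');crop(p,350,170,480,270,6,'pics/s16.png')
go([.349,.2600,.0207],1.195)
E
```

```text
pos [ 0.4777 -0.0031  0.171 ] yawz 1.1982 q [-0.01  0.24 -0.18  1.15  0.    0.37] grip 0.0402 F [ 0.9 -0.7  0.8] t 21.2
shift tool mm [150.3 215.8 198.1]
turn [0.0032 0.001  0.0008] shift in new axes [150.3 216.3 197.5]
```

View pics/t16b.png

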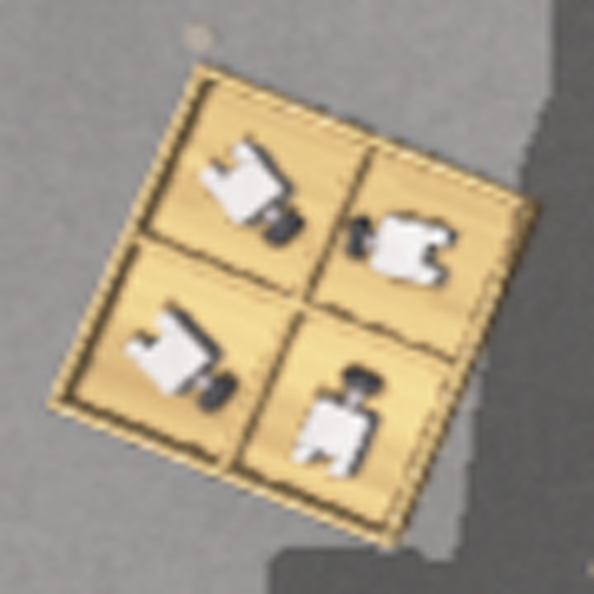

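View pics/s16.png

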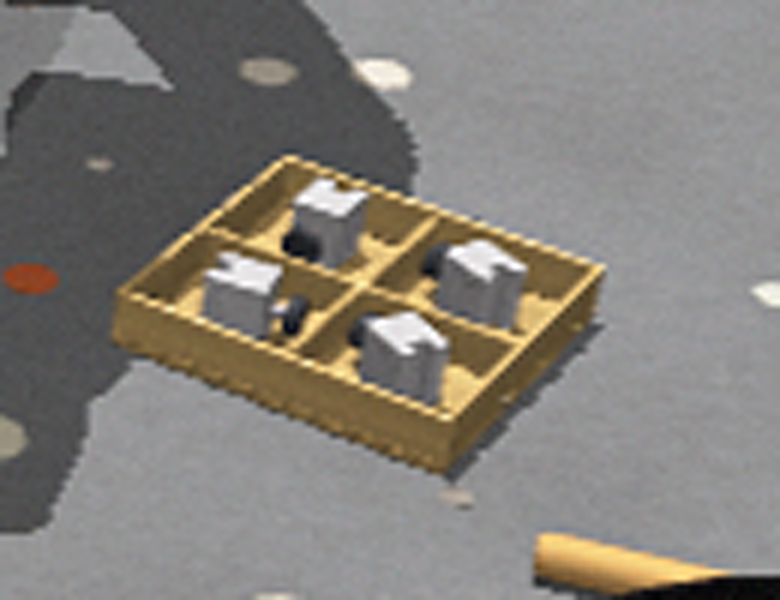

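The clamp stands upright in its cell, with its block at about (335, 430) in the top crop. The spares are unmoved and the arm is clear.

```bash
python3 - <<'E'
from rig import order
print(order.job_done())
E
```

```text
the job is handed in; nothing more can be done
None
```

The job is done and handed in at about 21 s of the 61 s allowed; no verdict came back.

**What I did:**
- Picked up the hook by its handle and slid it under the rack to the right of the clamp. I then moved it left so the blade sat behind the clamp.
- Dragged the clamp to about 86 mm in front of the rack's front edge.
- Laid the hook flat on the bench, right of where the clamp then stood, with its blade about 45 mm in front of the rack's edge line.
- Gripped the clamp across its flat faces and set it on the floor of the empty cell. I felt floor contact at up to 14 N before opening the fingers.

**Last checks:**
- The top and scene pictures show the clamp upright and near the middle of its cell.
- The three spare clamps are where they were at the start.
- The hook lies flat in front of the rack.
- The dish, cork block, jar and cast look unmoved. I did not check the brush and the mallet separately at the end; the arm never went near them.
- The arm is clear of everything, and the wrist force is near zero.

**Disagreements:** My two estimates of the cell centre, from the top camera and the wrist camera, differed by about 4 mm. That is well inside the tolerance. No check failed.

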